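Free the ratchet of a wheel press and push its arm down to seat the wheel

ROBOT

A 6-joint arm with a two-finger parallel gripper is mounted at the origin on a cart in front of the work surface, level with it; the furniture and walls round the work are solid. World frame = base frame: x ahead of the robot, y to its left, z up, the work surface at z = 0. Lengths are in mm, angles in degrees, forces in N, time in s.
With the tool pointing down it reaches from about 300 to 850 mm from the base axis. Payload 4.2 kg.
Tool frame: the origin (TCP) lies between the finger pads; the fingertips stand 11 mm ahead of it and the grasp point (between the pads) lies 8 mm behind it (env.tips_ahead is the distance from the TCP to the fingertips, in mm); z points along the fingers, y is the line along which they close (so a half turn about z gives the same grasp; the last joint's range is limited). The gripper opens to 91 mm and grips with 3 to 60 N. Pads are 32 mm wide; open, the fingers measure 118 mm over their backs; the gripper's body (76 mm by 178 mm) begins 60 mm behind the grasp point.
Start: joints at [66.349, 18.312, 89.639, -0, 72.044, -1.146], TCP at [220.1, 531.223, 224.976] pointing down, gripper open.
Joint ranges: [-177.97, 177.97], [-48.28, 115.42], [12.27, 149.76], [-77.06, 257.06], [2.81, 150.46], [-146.56, 146.56]. Speed limits (degrees/s): [147.25, 147.25, 180, 180, 180, 180].

INTERFACE

Orientations are given as [roll, pitch, yaw] about the fixed x, y, z axes, in that order (R = Rz(yaw) Ry(pitch) Rx(roll)).
In Python, from workcell import env, cams gives the robot as it stands.
- The arm moves only by the tool step_arm, never from a script. Its arguments are lists of equal length, an entry for each row: "linear": the shift along the tool's x, y, z in units of 30 cm (1.0 is 30 cm), a list of three; "turn": the turn about the tool's z in units of 360 degrees (1.0 is 360 degrees). In form: {"linear": [[tx, ty, tz], ...], "turn": [turn, ...]}. A call has 1 to 20 rows; each row is the pose to reach, as a shift and turn from the pose commanded when the call began, along the tool's axes at that moment, turning the shorter way round; what a row does not reach only later rows make up. A row lasts 1/8 s, in which the tool goes at most 62.5 mm and 10.7 degrees, less where a joint would pass 70% of its speed; a pose out of reach is approached as far as the arm can. A call with a number of a shift or a turn outside -1 to 1 is refused whole. A call with a gripper value outside its range is refused whole. "fingers" is the closure, from -1 (fully open) to 1 (shut), so that 0 is half open, set as the call begins (left out, the last holds). The fingers move at their own pace and stop on an object; "force" is the grip in N (left out, the last holds). Time passes only in rows, so rows that repeat a pose let the fingers close. It gives the time, the measured TCP pose, the force, the opening and the grip force at its end, in the units of the state.
- env.state(): the state, without advancing time (a new reading comes with each control period).
- cams.grab_frame(name): name is "scene" or "top" or "wrist"; returns a dict with "color" (480x640x3 uint8, blue, green, red), "fx", "fy", "cx", "cy" (pixels), "extrinsics" (4x4, takes a point from camera to world coordinates); the wrist camera has in their place "tool_from_camera" (4x4, takes a point from camera to tool coordinates, whose origin is the TCP and whose axes are the flange's). Camera axes: x right, y down, z forward; pixel columns grow to the right and rows downward; lengths in mm; the calibration is good to about 2 mm. A picture is of the moment at which its call begins: read the wrist's pose just before it. There is no depth.
- env.job_done(): hands the job in; it is judged then, once.
The state is a dict: "time_s": time; "qpos": joint angles; "qvel": joint speeds; "effort": joint torques, N m; "ee_pos": TCP position; "ee_rot": TCP orientation; "force": force on the tool from outside, world axes, zero at the start; "torque": the same for the moment, N m; "gripper_width": finger opening in mm; "gripper_force": force on a finger pad.
Only numpy, scipy, OpenCV 4.12 (cv2) and the standard library are available. Lean on these libraries where they do the work, as an engineer would, in place of code of your own. Each camera call takes 0.05 s, during which the arm holds its last target. There are 200 camera calls.

TASK

A luggage wheel stands started on the axle stub of the small green lever press, and the press arm is parked up on its ratchet. Press the yellow thumb lever on top of the arm until its pawl lifts clear of the teeth and, keeping it pressed, push the arm down past the teeth until the pad has pressed the wheel fully home on its seat; then let go and move clear. Only push with the fingertips: do not lift the arm any higher, and leave the loose spare wheel, hex key and marker where they lie.

Things in the scene. Friction and masses are not known exactly. Their poses are not given: they have to be found in the camera images.
- press: Small green lever press fixed to the bench; base plate 215 x 100 x 16 mm (x -155 to +60 mm), narrow column, steel ratchet sector round the hinge (tooth tips at 55 mm radius, top 135 mm above the bench). Origin: on the bench straight below the arm's hinge. Its x axis is level and points away from the arm (the arm reaches out along -x), y runs along the hinge axle, z up.
- press_hinge (a point): The axis of the arm's hinge, 80 mm above the bench, on the middle plane of the press. The arm and the thumb lever move in the upright plane through this point along the press's x axis.
- press_arm (a joint): Arm angle above level, rad: 0 = level (wheel home), larger = raised. Starts at 0.5 to 0.8; the pad meets the proud wheel at about 0.09. Teeth 0.12 rad apart stop it going down while the pawl is in (it may sink up to one tooth first). With the pawl out, its stiff hinge stays where it is left and takes about 7 N down on the thumb pad to move, 15 N to press the wheel home.
- pawl (a joint): Angle of pawl and thumb lever (one rocker, pivoted on the arm 45 mm out from the hinge and 46 mm above the arm's centre line), rad: 0.03 to 0.115 = sprung down in or on the teeth, over 0.14 = clear of them, 0.17 = pressed to its stop (19 mm of travel at the pad). Pressing takes about 3 N at the pad; it springs back when let go.
- thumb_pad (a point): Centre of the upper face of the yellow thumb pad (36 mm along the arm, 32 mm wide) at the lever's outer end. With arm and pawl at 0 it lies 156 mm out from the hinge axis and 54.5 mm above it, which is 111 mm out from and 8.5 mm above the rocker's pivot. Its face leans 0.25 rad to the arm, outer edge lower, so it is about level half way down.
- grip_end (a point): Outer end of the arm's black rubber hand grip (30 mm thick, 88 mm long), on the arm's centre line, 264 mm from the hinge axis.
- press_wheel (a joint): How far the black wheel (68 mm across, 17 mm thick) has gone down its axle stub, m: starts at 0 to 0.002, 0.008 = fully home on its seat. It is a tight fit and stays where it is pushed.
- wheel_top (a point): Centre of the wheel's upper face, on the press's middle plane 90 mm out from the hinge axis; 48 mm above the bench when 8 mm proud, 40 mm when home.
- spare_wheel: Loose black wheel, 68 mm across and 17 mm thick, lying flat beside the press; origin at the centre of its underside. To be left alone.
- hex_key: Loose steel hex key, 88 x 33 x 7 mm, lying beside the press; origin at the centre of its underside. To be left alone.
- marker: Loose white felt marker with red cap, 128 mm long, 20 mm thick, lying in front of the press; origin at the centre of its underside. To be left alone.

How it is judged:
By the outcome, as a careful person would: the job done as asked, in the order asked, and still so for the second after the job is handed in, with the robot touching nothing.
It also fails if it takes over 35 s, if anything falls off the work surface, if the arm or the gripper's body presses on something with over 40 N, if the wrist force passes 120 N, or if a joint passes its speed limit or range.

## Working session

There is one attempt and no reset: what is moved stays moved. The work goes in short steps, Python scripts to look and compute and a tool call to move; the robot and the scene stay as the last step left them, time stands still between calls to the robot, and variables do not carry over. Pictures are saved under pics/ and viewed, at most 10 in all, crops included, and the job is handed in when it is done.

Besides the shell and the picture viewer there is one more tool, called after ">>>" in YAML: its name, and indented under it one key for each argument. step_arm: Moves the arm, as the interface text tells. Its arguments: {"type":"object","properties":{"linear":{"type":"array"},"turn":{"type":"array"},"fingers":{"type":"number"},"force":{"type":"number"}},"required":["linear","turn"]}

```bash
ls; mkdir -p pics
python3 - <<'E'
from workcell import env,cams
import cv2,numpy as np
s=env.state();print(s['time_s'],s['ee_pos'],s['ee_rot'],s['force'],s['gripper_width'])
for n in("scene","top"):
    f=cams.grab_frame(n);cv2.imwrite(f"pics/{n}0.png",f["color"])
    print(n,f["fx"],f["cx"],f["cy"],np.round(f["extrinsics"],3).tolist())
E
```

```text
pics
0.0 [219.90318672 530.75201089 224.1264496 ] [-1.79899055e+02  8.30173828e-04  1.57496412e+02] [-0.04524075  0.62814269  0.22033126] 91.26588340024797
scene 610.3265477972407 313.2697543529935 243.55466245397648 [[0.708, -0.54, 0.456, 171.055], [-0.706, -0.544, 0.453, -583.392], [0.003, -0.643, -0.766, 953.309], [0.0, 0.0, 0.0, 1.0]]
top 559.4029488546141 326.27540277544676 232.39391030199764 [[-0.004, -0.984, 0.18, 501.567], [-0.999, 0.011, 0.034, -93.385], [-0.036, -0.179, -0.983, 947.213], [0.0, 0.0, 0.0, 1.0]]
```

View pics/scene0.png

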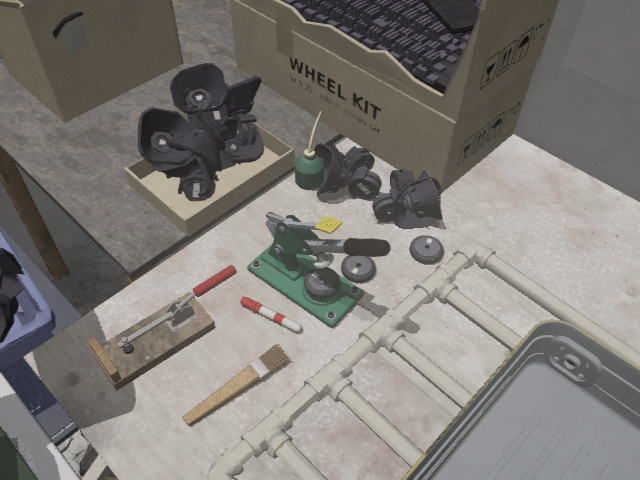

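View pics/top0.png

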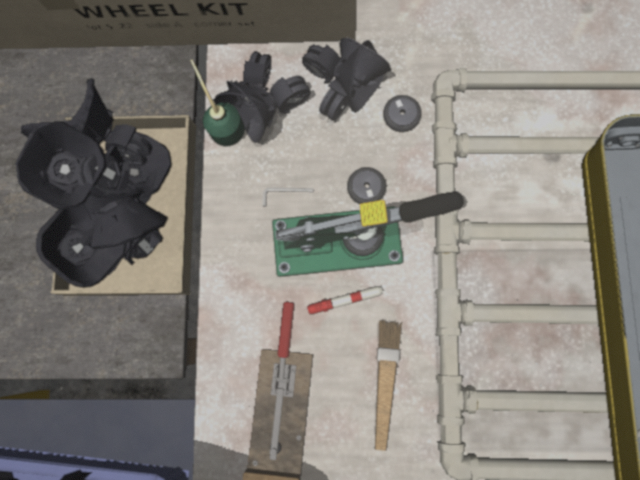

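The top view shows the press with its base at about (272–403, 209–275), the arm reaching right along world -y to its grip end at (463,200), and the yellow pad at (373,212). The scene view shows the pad at (328,225) and the grip end at (388,247).

```bash
cat > h.py <<'E'
from workcell import env,cams
import cv2,numpy as np
def ray(f,p):
    E=np.array(f["extrinsics"]);d=E[:3,:3]@[(p[0]-f["cx"])/f["fx"],(p[1]-f["cy"])/f["fy"],1]
    return E[:3,3],d/np.linalg.norm(d)
def plane(f,p,z):
    o,d=ray(f,p);return o+d*(z-o[2])/d[2]
def tri(f,p,g,q):
    o,d=ray(f,p);a,e=ray(g,q);s=np.linalg.lstsq(np.c_[d,-e],a-o,rcond=None)[0]
    P,Q=o+s[0]*d,a+s[1]*e;return (P+Q)/2,np.linalg.norm(P-Q)
def blob(f,lo,hi,box):
    m=cv2.inRange(cv2.cvtColor(f["color"],cv2.COLOR_BGR2HSV),lo,hi)
    k=np.zeros_like(m);x0,y0,x1,y1=box;k[y0:y1,x0:x1]=255;m&=k
    c=max(cv2.findContours(m,cv2.RETR_EXTERNAL,cv2.CHAIN_APPROX_NONE)[0],key=cv2.contourArea)
    return m,c
def cen(c):
    M=cv2.moments(c);return M['m10']/M['m00'],M['m01']/M['m00']
Y=((22,110,110),(34,255,255));G=((65,60,30),(90,255,255))
E
python3 - <<'E'
from h import *
t=cams.grab_frame("top");s=cams.grab_frame("scene")
_,ct=blob(t,*Y,(340,180,420,250));_,cs=blob(s,*Y,(300,200,360,250))
print("pad",cen(ct),cv2.contourArea(ct),cen(cs),cv2.contourArea(cs),tri(t,cen(ct),s,cen(cs)))
m,c=blob(t,*G,(255,195,420,290))
P=np.array([plane(t,p,16)[:2] for p in c[:,0]],np.float32)
r=cv2.minAreaRect(P);print("base",r,cv2.boxPoints(r).tolist(),cv2.boundingRect(c))
# grips: dark px right of pad
for f,box,n in((t,(405,180,480,225),"t"),(s,(345,230,400,260),"s")):
    m,c=blob(f,(0,0,0),(180,255,70),box);print(n,cen(c),cv2.minAreaRect(c))
v=lambda f,x0,y0,x1,y1:cv2.resize(f["color"][y0:y1,x0:x1],None,fx=4,fy=4,interpolation=cv2.INTER_CUBIC)
cv2.imwrite("pics/c.png",v(t,265,170,465,310)); cv2.imwrite("pics/d.png",v(s,240,195,400,335))
E
```

```text
pad (373.051376146789, 212.60489296636084) 545.0 (327.9091559370529, 224.40271816881256) 233.0 (array([ 662.3134024 , -130.14326465,  206.77575963]), np.float64(2.372081502804449))
base ((640.0805053710938, -79.66169738769531), (66.5248794555664, 209.98272705078125), 7.564743518829346) [[593.2858276367188, 20.037012100219727], [620.9292602539062, -188.1181640625], [686.8751831054688, -179.36041259765625], [659.2317504882812, 28.794769287109375]] (275, 223, 127, 52)
t (432.52266238401137, 205.71573875802997) ((432.6470947265625, 205.5882110595703), (18.432706832885742, 60.63390350341797), 75.96376037597656)
s (366.0064620355412, 247.2746365105008) ((367.0, 247.0), (16.0, 44.0), 90.0)
```

View pics/c.png

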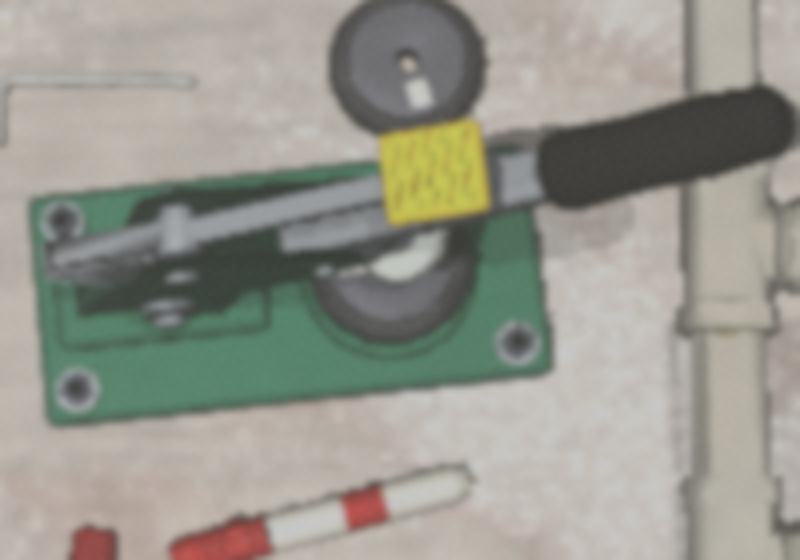

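View pics/d.png

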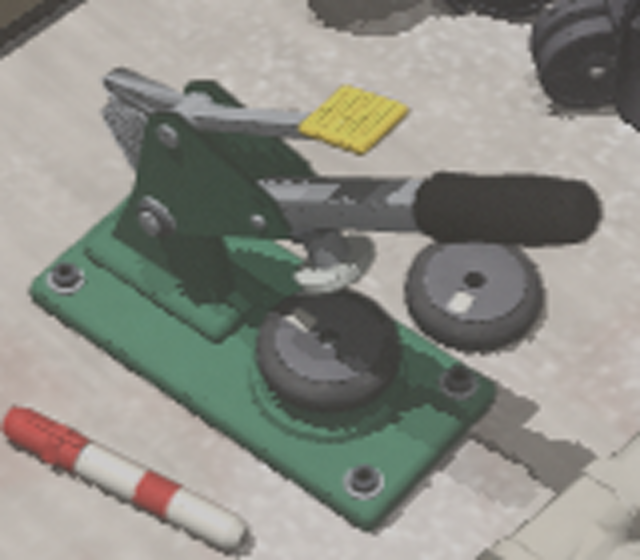

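```bash
cat >> h.py <<'E'
def padpos(phi,p):  # out, up from hinge
    a=phi-p
    return np.array([45*np.cos(phi)-46*np.sin(phi)+111*np.cos(a)-8.5*np.sin(a),45*np.sin(phi)+46*np.cos(phi)+111*np.sin(a)+8.5*np.cos(a)])
E
python3 - <<'E'
from h import *
t=cams.grab_frame("top");s=cams.grab_frame("scene")
c=lambda x,y:(265+x/4-.4,170+y/4-.4)
d=lambda x,y:(240+x/4-.4,195+y/4-.4)
TL,BL,BR=[plane(t,c(*p),16) for p in((30,198),(50,425),(552,373))]
print("top",TL,BL,BR,np.linalg.norm(TL-BL),np.linalg.norm(BR-BL))
sl,sb,sr=[plane(s,d(*p),16) for p in((32,283),(368,522),(495,385))]
print("scene L,B,R",sl,sb,sr,np.linalg.norm(sl-sb),np.linalg.norm(sb-sr))
# screws
for nm,a,b in(("screw",(63,221),None),("s2",(77,389),(65,277)),("s3",(517,342),(363,481))):
    print(nm,plane(t,c(*a),18), b is not None and plane(s,d(*b),18))
x=sum([BL-BR,sl-sb]);x[2]=0;x/=np.linalg.norm(x)
y=np.array([-x[1],x[0],0]);print("yaw x",np.degrees(np.arctan2(x[1],x[0])))
# origin estimates: BL corner: x=+60 ; which y side is BL?  
cs=[(BL,60,50),(BR,-155,50),(TL,60,-50),(sl,60,50),(sb,-155,50),(sr,-155,-50)]
O=np.mean([p-x*a-y*b for p,a,b in cs],0)
for p,a,b in cs: print(np.round(p-x*a-y*b,1))
pad=np.array([662.3,-130.1,206.8]);r=pad-O;print("O",O,"pad rel",r@x,r@y,pad[2])
ge,_=tri(t,c(792,118),s,d(600,210));r=ge-O;print("gripend",ge,_,r@x,r@y,ge[2]-80,np.arctan2(ge[2]-80,-(r@x)))
print([ (f,q,np.round(padpos(f,q)+[0,80],1).tolist()) for f in (.5,.55,.6,.65,.7) for q in(.03,.115)])
E
```

```text
top [695.79669775  31.64601754  16.        ] [598.6401151   21.97977613  16.        ] [ 618.65799407 -187.94473204   16.        ] 97.63625235495854 210.8767758935656
scene L,B,R [598.89652161  21.89818037  16.        ] [ 616.6049398  -188.02584862   16.        ] [ 713.5205491 -177.6105911   16.       ] 210.66961342867793 97.47365241769914
screw [685.23700173  17.17452678  18.        ] False
s2 [613.45353235  10.55169028  18.        ] [611.79966736  12.10382834  18.        ]
s3 [ 631.56070085 -173.56919882   18.        ] [ 629.82133933 -172.04420966   18.        ]
yaw x 95.134632544121
[653.8 -33.3  16. ]
[654.6 -29.1  16. ]
[651.4 -32.6  16. ]
[654.1 -33.4  16. ]
[652.5 -29.2  16. ]
[649.8 -27.7  16. ]
O [652.70151263 -30.87520428  16.        ] pad rel -99.68565109225113 -0.6797140842128192 206.8
gripend [ 674.22853561 -245.96026957  236.41288924] 2.1088278314693336 -216.14855118364943 -2.1913122604860646 156.41288923987537 0.6264136021621276
[(0.5, 0.03, [112.6, 199.8]), (0.5, 0.115, [117.1, 191.5]), (0.55, 0.03, [106.4, 205.3]), (0.55, 0.115, [111.4, 197.2]), (0.6, 0.03, [100.0, 210.4]), (0.6, 0.115, [105.4, 202.6]), (0.65, 0.03, [93.4, 215.3]), (0.65, 0.115, [99.1, 207.8]), (0.7, 0.03, [86.5, 219.8]), (0.7, 0.115, [92.6, 212.6])]
```

```bash
cat >> h.py <<'E'
from scipy.spatial.transform import Rotation as Ro
X=np.array([np.cos(np.radians(95.1)),np.sin(np.radians(95.1)),0]);YY=np.array([-X[1],X[0],0]);O=np.array([652.7,-30.9,0])
def W(out,z): return O-X*out-YY*1+[0,0,z]   # on the press mid plane
def rel(P,s):
    R=Ro.from_euler('xyz',s['ee_rot'],degrees=True)
    return np.round(R.inv().apply(P-s['ee_pos'])/300,3)
def tip(phi,p,h=13.5):
    o,z=padpos(phi,p);t=phi-p-.25
    return W(o,z+80+h*abs(np.tan(t))+11)
E
python3 - <<'E'
from h import *
s=env.state()
up=np.array(s['ee_pos'])+[0,0,90]
hov=W(102,255)
print(rel(up,s),hov,rel(hov+[0,0,60],s),rel(hov,s))
for phi in(.65,.6,.5,.4,.3,.2,.1,.05,0): print(phi,np.round(tip(phi,.17),1),np.round(padpos(phi,.17)+[0,80],1))
E
```

```text
[ 0.  -0.  -0.3] [ 662.76325935 -132.40729438  255.        ] [-2.21  -1.478 -0.3  ] [-2.21  -1.478 -0.1  ]
0.65 [ 662.8 -132.9  216.8] [102.5 202.7]
0.6 [ 663.3 -138.9  210.8] [108.5 197.4]
0.5 [ 664.3 -150.   198. ] [119.7 186. ]
0.4 [ 665.2 -160.   184.7] [129.7 173.5]
0.3 [ 666.  -168.6  172.7] [138.4 160.1]
0.2 [ 666.6 -175.9  159.9] [145.7 145.8]
0.1 [ 667.2 -181.7  146.5] [151.5 131. ]
0.05 [ 667.4 -184.1  139.6] [153.9 123.3]
0 [ 667.5 -186.   132.6] [155.8 115.6]
```

>>> step_arm:
  linear:
    - [0, 0, -0.15]
    - [0, 0, -0.3]
    - [-0.17, -0.11, -0.3]
    - [-0.34, -0.23, -0.3]
    - [-0.51, -0.34, -0.3]
    - [-0.68, -0.46, -0.3]
    - [-0.85, -0.57, -0.3]
    - [-1.0, -0.67, -0.3]
  turn: [0, 0, 0, 0, 0, 0, 0, 0]
  fingers: 1
  force: 30

```text
time_s: 1.3
ee_pos: [421.2, 228.8, 315.1]
ee_rot: [180.0, 0.0, 157.5]
force: [0.6, 0.5, 0.0]
gripper_width: 14.1
gripper_force: 0.0
```

>>> step_arm:
  linear:
    - [-0.17, -0.11, 0]
    - [-0.34, -0.23, 0]
    - [-0.51, -0.34, 0]
    - [-0.68, -0.46, 0]
    - [-0.85, -0.57, 0]
    - [-1.0, -0.67, 0]
  turn: [-0.02, -0.04, -0.06, -0.077, -0.077, -0.077]

```text
time_s: 2.05
ee_pos: [621.5, -71.9, 314.8]
ee_rot: [180.0, 0.0, -174.8]
force: [0.1, 1.2, 0.1]
gripper_width: 0.5
gripper_force: 0.0
```

Run:
```python
from h import *
s=env.state();print(s['time_s'],s['ee_pos'],s['ee_rot'],s['gripper_width'],s['force'],rel(W(102,315),s),rel(W(102,255),s))
```

```text
2.05 [621.4776862  -71.86495416 314.75761789] [ 1.79985479e+02  8.67664957e-03 -1.74827709e+02] 0.4574278540010505 [0.10698876 1.21424619 0.09999381] [-0.119 -0.213 -0.001] [-0.119 -0.213  0.199]
```

>>> step_arm:
  linear:
    - [-0.06, -0.11, 0]
    - [-0.119, -0.213, 0]
    - [-0.119, -0.213, 0.1]
    - [-0.119, -0.213, 0.2]
    - [-0.119, -0.213, 0.25]
    - [-0.119, -0.213, 0.25]
    - [-0.119, -0.213, 0.25]
  turn: [0, 0, 0, 0, 0, 0, 0]

```text
time_s: 2.92
ee_pos: [662.6, -130.2, 241.5]
ee_rot: [-180.0, 0.1, -174.8]
force: [0.2, 0.3, 0.4]
gripper_width: 0.6
gripper_force: 0.0
```

Run:
```python
from h import *
s=env.state();print(s['time_s'],s['ee_pos'],s['force'])
t=cams.grab_frame("top");q=cams.grab_frame("scene")
v=lambda f,x0,y0,x1,y1:cv2.resize(f["color"][y0:y1,x0:x1],(400,400),interpolation=cv2.INTER_CUBIC)
cv2.imwrite("pics/e.png",np.hstack([v(t,300,140,460,300),v(q,240,150,400,310)]))
for i,z in((0,16.8),(1,6)):pass
```

```text
2.925 [ 662.56297342 -130.23147977  241.45003044] [0.15098776 0.3081781  0.39258187]
```

View pics/e.png

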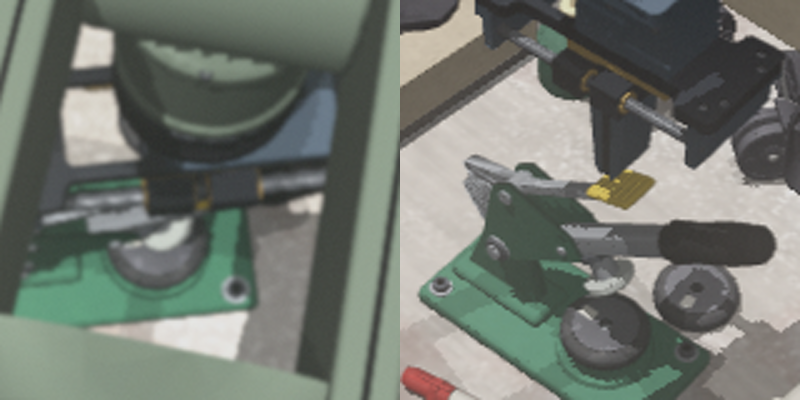

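The fingertips sit just above the middle of the yellow pad, scene crop (612,172) over (622,188). Next I press the pad.

>>> step_arm:
  linear:
    - [0, -0.005, 0.03]
    - [0, -0.01, 0.05]
    - [0, -0.01, 0.06]
    - [0, -0.01, 0.07]
    - [0, -0.01, 0.077]
    - [0, -0.01, 0.083]
    - [0, -0.01, 0.083]
  turn: [0, 0, 0, 0, 0, 0, 0]

```text
time_s: 3.9
ee_pos: [662.2, -133.1, 215.0]
ee_rot: [180.0, 0.0, -174.8]
force: [-0.0, 0.5, 1.7]
gripper_width: 0.6
gripper_force: 0.5
```

Run:
```python
from h import *
s=env.state();P=np.array(s['ee_pos']);r=P-O;print(s['time_s'],P,s['force'],"out",-r@X,"lat",r@YY)
for phi in(.65,.62,.6,.55,.5,.4,.3,.2,.1,.05,0,-.03): print(phi,rel(tip(phi,.17),s),np.round(tip(phi,.17)[2],1))
```

```text
3.9 [ 662.22553498 -133.14818801  214.99688198] [-0.03040242  0.48327094  1.72360313] out 102.69015985891483 lat -0.39854322788701835
0.65 [-0.002  0.001 -0.006] 216.8
0.62 [-0.002 -0.012  0.006] 213.3
0.6 [-0.002 -0.019  0.014] 210.8
0.55 [-0.002 -0.039  0.035] 204.6
0.5 [-0.002 -0.057  0.057] 198.0
0.4 [-0.002 -0.09   0.101] 184.7
0.3 [-0.002 -0.119  0.141] 172.7
0.2 [-0.002 -0.143  0.184] 159.9
0.1 [-0.002 -0.163  0.228] 146.5
0.05 [-0.002 -0.171  0.251] 139.6
0 [-0.002 -0.177  0.275] 132.6
-0.03 [-0.002 -0.181  0.289] 128.4
```

>>> step_arm:
  linear:
    - [-0.002, -0.004, 0.01]
    - [-0.002, -0.008, 0.016]
    - [-0.002, -0.014, 0.02]
    - [-0.002, -0.02, 0.025]
    - [-0.002, -0.03, 0.032]
    - [-0.002, -0.04, 0.042]
  turn: [0, 0, 0, 0, 0, 0]

```text
time_s: 4.65
ee_pos: [663.9, -144.4, 202.3]
ee_rot: [179.9, 0.0, -174.8]
force: [-0.3, 4.2, 5.0]
gripper_width: 0.3
gripper_force: 2.5
```

Run:
```python
from h import *
s=env.state();P=np.array(s['ee_pos']);r=P-O;print(s['time_s'],P,s['force'],"out",-r@X)
q=cams.grab_frame("scene")
v=lambda f,x0,y0,x1,y1:cv2.resize(f["color"][y0:y1,x0:x1],None,fx=4,fy=4,interpolation=cv2.INTER_CUBIC)
cv2.imwrite("pics/f.png",v(q,250,195,400,325))
for phi in(.5,.4,.3,.2,.1,.05,0,-.03): print(phi,rel(tip(phi,.17),s))
```

```text
4.65 [ 663.92093054 -144.43488961  202.32289931] [-0.3359516   4.24523476  5.04990157] out 114.08288914193245
0.5 [ 0.    -0.019  0.014]
0.4 [ 0.    -0.052  0.059]
0.3 [ 0.    -0.081  0.099]
0.2 [ 0.001 -0.105  0.141]
0.1 [ 0.001 -0.125  0.186]
0.05 [ 0.001 -0.133  0.209]
0 [ 0.001 -0.14   0.232]
-0.03 [ 0.001 -0.143  0.246]
```

View pics/f.png

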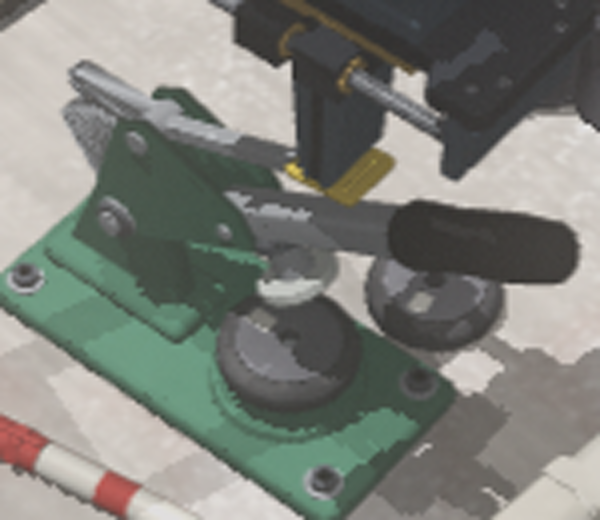

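The arm has started down with the pad pressed: grip end is now at crop (578,255), and the force of about 6.5 N matches the free hinge. Continuing along the arc, slightly further out on the pad.

>>> step_arm:
  linear:
    - [0, -0.013, 0.008]
    - [0, -0.026, 0.018]
    - [0, -0.037, 0.03]
    - [0, -0.048, 0.042]
    - [0, -0.058, 0.055]
    - [0, -0.067, 0.067]
    - [0, -0.076, 0.08]
    - [0, -0.085, 0.093]
    - [0, -0.093, 0.105]
    - [0, -0.1, 0.117]
  turn: [0, 0, 0, 0, 0, 0, 0, 0, 0, 0]

```text
time_s: 5.95
ee_pos: [666.7, -175.4, 167.2]
ee_rot: [-180.0, 0.0, -174.8]
force: [1.2, 3.1, 4.3]
gripper_width: 0.5
gripper_force: 2.2
```

Run:
```python
from h import *
s=env.state();P=np.array(s['ee_pos']);r=P-O;print(s['time_s'],P,s['force'],"out",-r@X)
q=cams.grab_frame("scene")
v=lambda f,x0,y0,x1,y1:cv2.resize(f["color"][y0:y1,x0:x1],None,fx=4,fy=4,interpolation=cv2.INTER_CUBIC)
cv2.imwrite("pics/g.png",v(q,250,195,400,325))
for phi in(.3,.2,.1,.05,0,-.03): print(phi,rel(tip(phi,.17),s))
```

```text
5.95 [ 666.69625992 -175.37440289  167.15896957] [1.18552091 3.09202405 4.2647268 ] out 145.14662586275907
0.3 [ 0.     0.023 -0.018]
0.2 [ 0.    -0.002  0.024]
0.1 [ 0.    -0.021  0.069]
0.05 [ 0.    -0.029  0.092]
0 [ 0.    -0.036  0.115]
-0.03 [ 0.    -0.039  0.129]
```

View pics/g.png

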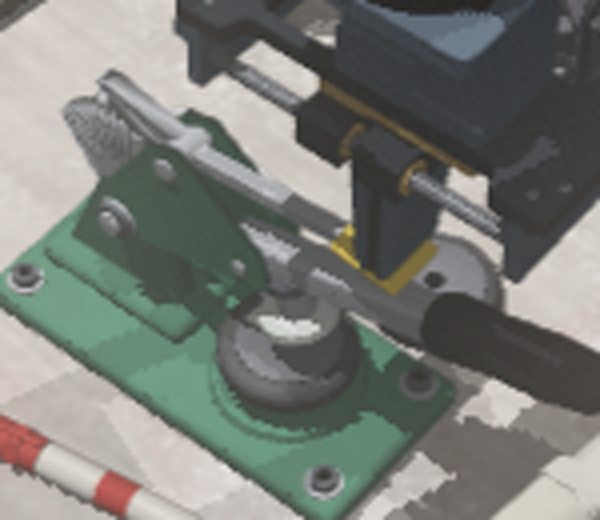

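The pad is centred under the fingers, crop (385,255), and the arm is at about 0.25 rad, close above the wheel.

>>> step_arm:
  linear:
    - [0, -0.004, 0.01]
    - [0, -0.008, 0.021]
    - [0, -0.012, 0.032]
    - [0, -0.016, 0.043]
    - [0, -0.02, 0.054]
    - [0, -0.023, 0.065]
    - [0, -0.026, 0.076]
    - [0, -0.028, 0.087]
    - [0, -0.03, 0.097]
  turn: [0, 0, 0, 0, 0, 0, 0, 0, 0]

```text
time_s: 7.12
ee_pos: [667.7, -187.0, 139.0]
ee_rot: [-179.7, 0.1, -174.8]
force: [0.5, -4.5, 7.3]
gripper_width: 0.5
gripper_force: 3.8
```

Run:
```python
from h import *
s=env.state();P=np.array(s['ee_pos']);r=P-O;print(s['time_s'],P,s['force'],"out",-r@X)
for phi in(.1,.05,0,-.03): print(phi,rel(tip(phi,.17),s))
```

```text
7.125 [ 667.65720176 -187.00646605  139.04134647] [ 0.48344297 -4.5023225   7.33838764] out 156.81806070017274
0.1 [-0.     0.018 -0.025]
0.05 [ 0.     0.01  -0.002]
0 [0.    0.003 0.021]
-0.03 [0.    0.    0.035]
```

>>> step_arm:
  linear:
    - [0, 0, 0.006]
    - [0, 0, 0.012]
    - [0, 0, 0.018]
    - [0, 0, 0.024]
    - [0, 0, 0.03]
    - [0, 0, 0.035]
    - [0, 0, 0.035]
  turn: [0, 0, 0, 0, 0, 0, 0]

```text
time_s: 8.0
ee_pos: [668.0, -188.9, 130.9]
ee_rot: [-179.4, 0.2, -174.7]
force: [-2.1, -7.7, 13.7]
gripper_width: 0.2
gripper_force: 7.7
```

>>> step_arm:
  linear:
    - [0, 0.003, 0.006]
    - [0, 0.005, 0.012]
    - [0, 0.006, 0.018]
    - [0, 0.006, 0.024]
    - [0, 0.006, 0.024]
    - [0, 0.006, 0.024]
  turn: [0, 0, 0, 0, 0, 0]

```text
time_s: 8.75
ee_pos: [668.2, -190.0, 124.6]
ee_rot: [-179.1, 0.2, -174.7]
force: [-3.2, -14.1, 15.8]
gripper_width: 0.3
gripper_force: 10.0
```

Run:
```python
from h import *
s=env.state();P=np.array(s['ee_pos']);r=P-O;print(s['time_s'],P,s['force'],"out",-r@X)
q=cams.grab_frame("scene")
v=lambda f,x0,y0,x1,y1:cv2.resize(f["color"][y0:y1,x0:x1],None,fx=4,fy=4,interpolation=cv2.INTER_CUBIC)
cv2.imwrite("pics/i.png",v(q,250,195,400,325))
```

```text
8.75 [ 668.19215496 -190.00094438  124.64312704] [ -3.220658   -14.05053255  15.75821012] out 159.84823837476858
```

View pics/i.png

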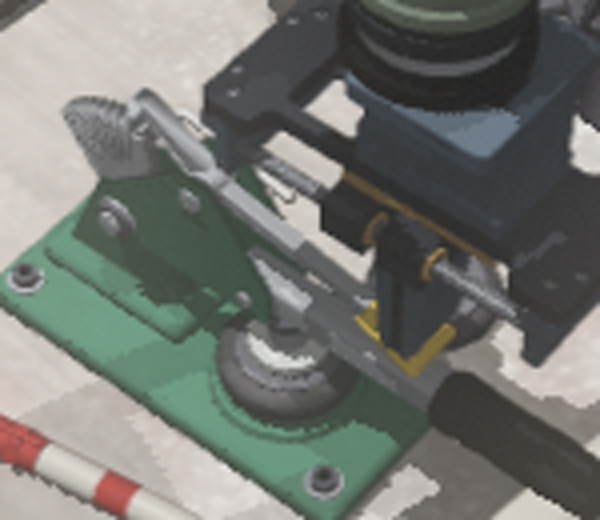

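Fingers are still on the pad, crop (405,330). The pad foot is on the wheel, which is not clearly stopped yet, so I keep pushing until the force rises.

>>> step_arm:
  linear:
    - [0, 0.004, 0.006]
    - [0, 0.007, 0.012]
    - [0, 0.008, 0.018]
    - [0, 0.008, 0.024]
    - [0, 0.008, 0.024]
    - [0, 0.008, 0.024]
  turn: [0, 0, 0, 0, 0, 0]

```text
time_s: 9.55
ee_pos: [668.4, -190.0, 121.2]
ee_rot: [-178.8, 0.4, -174.7]
force: [-7.4, -18.2, 29.0]
gripper_width: 0.2
gripper_force: 16.6
```

>>> step_arm:
  linear:
    - [0, 0.003, 0.006]
    - [0, 0.004, 0.012]
    - [0, 0.004, 0.015]
    - [0, 0.004, 0.015]
    - [0, 0.004, 0.015]
  turn: [0, 0, 0, 0, 0]

```text
time_s: 10.18
ee_pos: [668.6, -189.8, 119.6]
ee_rot: [-178.7, 0.5, -174.7]
force: [-10.3, -19.5, 38.9]
gripper_width: 0.1
gripper_force: 21.6
```

Run:
```python
from h import *
s=env.state();P=np.array(s['ee_pos']);r=P-O;print(s['time_s'],P,s['force'],"out",-r@X, s['ee_rot'])
```

```text
10.175 [ 668.58882409 -189.79523625  119.60799805] [-10.27460468 -19.53632186  38.93855794] out 159.67860624647616 [-178.71069654    0.51900196 -174.67359982]
```

>>> step_arm:
  linear:
    - [0, 0, -0.02]
    - [0, 0, -0.05]
    - [0, 0, -0.1]
    - [0, 0, -0.2]
    - [0, 0, -0.35]
    - [0, 0, -0.5]
    - [0, 0.2, -0.65]
    - [0, 0.4, -0.65]
    - [0, 0.6, -0.65]
    - [0, 0.8, -0.65]
    - [0, 1.0, -0.65]
    - [0, 1.0, -0.65]
  turn: [0, 0, 0, 0, 0, 0, 0, 0, 0, 0, 0, 0]

```text
time_s: 11.68
ee_pos: [638.3, 124.8, 302.6]
ee_rot: [180.0, -0.2, -174.4]
force: [0.6, -0.6, -0.5]
gripper_width: 0.5
gripper_force: 0.0
```

Run:
```python
from h import *
s=env.state();print(s['time_s'],s['ee_pos'],s['force'])
t=cams.grab_frame("top");q=cams.grab_frame("scene")
_,ct=blob(t,*Y,(340,180,440,260));_,cs=blob(q,*Y,(300,200,400,310))
P,e=tri(t,cen(ct),q,cen(cs));r=P-O;print("pad",P,e,-r@X,r@YY)
for f in(.1,.05,0,-.03):print(f,[np.round(padpos(f,p)+[0,80],1).tolist() for p in(.03,.115)])
v=lambda f,x0,y0,x1,y1:cv2.resize(f["color"][y0:y1,x0:x1],(400,400),interpolation=cv2.INTER_CUBIC)
cv2.imwrite("pics/j.png",np.hstack([v(t,320,160,480,320),v(q,260,205,420,365)]))
```

```text
11.675 [638.25045416 124.76583622 302.6457119 ] [ 0.55839864 -0.58221949 -0.51436236]
pad [ 667.00236585 -185.44307682  131.01322633] 2.080328337829219 155.20264964365577 -0.5077455728786107
0.1 [[150.3, 146.5], [151.3, 137.1]]
0.05 [[153.5, 138.9], [154.0, 129.5]]
0 [[156.2, 131.2], [156.2, 121.7]]
-0.03 [[157.7, 126.5], [157.4, 117.0]]
```

View pics/j.png

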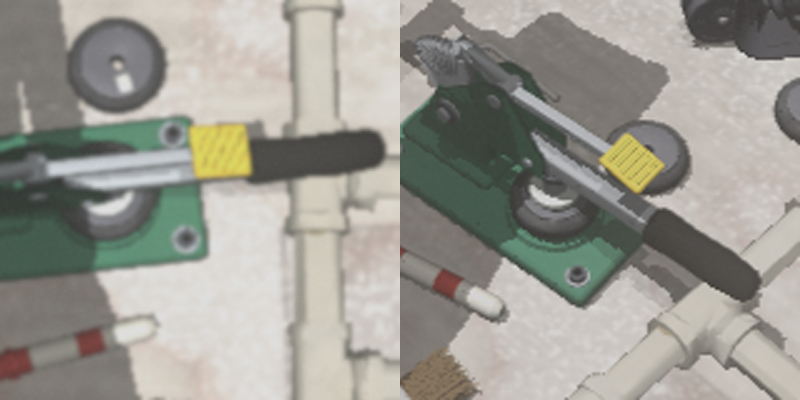

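The top half shows the arm level-looking, with the grip end at (385,148). The scene half shows the foot flat on the wheel at (555,195) and the grip end at (758,285); the marker and spare wheel are where they were. I now check the arm angle by triangulating the grip end.

Run:
```python
from h import *
t=cams.grab_frame("top");q=cams.grab_frame("scene")
a=(320+385/2.5-.4,160+148/2.5-.4);b=(260+(758-400)/2.5-.4,205+285/2.5-.4)
P,e=tri(t,a,q,b);r=P-O;print("grip end",P,e,-r@X,r@YY,"angle",np.arctan2(P[2]-80,-r@X))
# predicted pixels of grip end (upper rim neighbourhood) and of wheel-seat points for arm angles
def proj(f,P):
    E=np.linalg.inv(np.array(f["extrinsics"]));c=E[:3,:3]@P+E[:3,3];return np.round([f["fx"]*c[0]/c[2]+f["cx"],f["fy"]*c[1]/c[2]+f["cy"]],1)
for phi in(0,.03,.06,.09):
    g=W(264*np.cos(phi),80+264*np.sin(phi));print(phi,proj(t,g),proj(q,g))
_,cb=blob(q,(0,0,0),(180,255,70),(360,285,410,330));x=cb[:,0];print("scene grip extents",x.max(0),x.min(0),"lower-right",x[np.argmax(x@[.8,.6])])
_,cb=blob(t,(0,0,0),(180,255,70),(425,205,480,240));x=cb[:,0];print("top grip right",x.max(0),x.min(0))
```

```text
grip end [ 677.90443048 -292.99420978   85.59775886] 0.22105718724623338 263.2971260752775 -1.8059672992521447 angle 0.02125703300495756
0 [473.3 220. ] [402.6 320.9]
0.03 [474.3 219. ] [403.  318.3]
0.06 [475.3 218. ] [403.4 315.6]
0.09 [476. 217.] [403.7 312.8]
scene grip extents [367 306] [360 300] lower-right [367 305]
top grip right [471 225] [467 221]
```

The angle reads 0.02 ± 0.015 rad, which doesn't settle it. There is plenty of time, so I'll press once more and hold to make sure the wheel is home.

Run:
```python
from h import *
s=env.state();print(s['time_s'],s['ee_pos'],s['ee_rot'])
for z in(302,200,160,145,126):print(z,rel(W(154,z),s))
```

```text
11.875 [639.53330965 119.1142715  303.25376111] [-1.79958462e+02 -7.93367961e-02 -1.74836863e+02]
302 [-1.000e-03 -1.015e+00  5.000e-03]
200 [-0.002 -1.015  0.345]
160 [-0.002 -1.015  0.478]
145 [-0.002 -1.015  0.528]
126 [-0.002 -1.015  0.592]
```

>>> step_arm:
  linear:
    - [0, -0.2, 0]
    - [0, -0.4, 0]
    - [0, -0.6, 0]
    - [0, -0.8, 0]
    - [0, -1.0, 0]
    - [0, -1.0, 0.15]
    - [0, -1.0, 0.3]
    - [0, -1.0, 0.42]
    - [0, -1.0, 0.48]
    - [0, -1.0, 0.49]
    - [0, -1.0, 0.49]
  turn: [0, 0, 0, 0, 0, 0, 0, 0, 0, 0, 0]

```text
time_s: 13.25
ee_pos: [667.6, -179.2, 158.2]
ee_rot: [-179.9, 0.1, -174.8]
force: [-0.8, -0.1, 0.2]
gripper_width: 0.6
gripper_force: 0.0
```

>>> step_arm:
  linear:
    - [0, -0.008, 0.03]
    - [0, -0.012, 0.06]
    - [0, -0.012, 0.08]
    - [0, -0.012, 0.095]
    - [0, -0.01, 0.11]
    - [0, -0.008, 0.12]
    - [0, -0.006, 0.13]
    - [0, -0.004, 0.14]
    - [0, -0.004, 0.14]
    - [0, -0.004, 0.14]
  turn: [0, 0, 0, 0, 0, 0, 0, 0, 0, 0]

```text
time_s: 14.5
ee_pos: [668.0, -181.7, 124.8]
ee_rot: [-179.7, 0.4, -174.7]
force: [-11.2, -0.9, 38.7]
gripper_width: 0.3
gripper_force: 16.8
```

>>> step_arm:
  linear:
    - [0, 0.001, 0.006]
    - [0, 0.002, 0.012]
    - [0, 0.002, 0.017]
    - [0, 0.002, 0.017]
    - [0, 0.002, 0.017]
    - [0, 0.002, 0.017]
  turn: [0, 0, 0, 0, 0, 0]

```text
time_s: 15.25
ee_pos: [668.2, -181.6, 123.2]
ee_rot: [-179.6, 0.5, -174.7]
force: [-15.2, -1.6, 50.8]
gripper_width: 0.5
gripper_force: 22.4
```

>>> step_arm:
  linear:
    - [0, 0, 0]
    - [0, 0, 0]
    - [0, 0, 0]
    - [0, 0, 0]
  turn: [0, 0, 0, 0]

```text
time_s: 15.75
ee_pos: [668.2, -181.5, 123.2]
ee_rot: [-179.6, 0.5, -174.7]
force: [-14.7, -1.3, 50.7]
gripper_width: 0.3
gripper_force: 22.4
```

At 51 N there is no creep, so this is a hard stop. Releasing and moving clear.

>>> step_arm:
  linear:
    - [0, 0, -0.02]
    - [0, 0, -0.05]
    - [0, 0, -0.1]
    - [0, 0, -0.2]
    - [0, 0, -0.35]
    - [0, 0, -0.5]
    - [0, 0.2, -0.65]
    - [0, 0.4, -0.65]
    - [0, 0.6, -0.65]
    - [0, 0.8, -0.65]
    - [0, 1.0, -0.65]
    - [0, 1.0, -0.65]
    - [0, 1.0, -0.65]
  turn: [0, 0, 0, 0, 0, 0, 0, 0, 0, 0, 0, 0, 0]

```text
time_s: 17.38
ee_pos: [639.5, 119.8, 304.1]
ee_rot: [-180.0, -0.1, -174.7]
force: [0.3, -0.2, 0.2]
gripper_width: 0.3
gripper_force: 0.0
```

Run:
```python
from h import *
t=cams.grab_frame("top");q=cams.grab_frame("scene")
_,ct=blob(t,*Y,(340,180,440,260));_,cs=blob(q,*Y,(300,200,400,310))
print("pad",tri(t,cen(ct),q,cen(cs)))
v=lambda f,x0,y0,x1,y1:cv2.resize(f["color"][y0:y1,x0:x1],(400,400),interpolation=cv2.INTER_CUBIC)
cv2.imwrite("pics/k.png",np.hstack([v(t,260,160,420,320),v(q,260,225,400,365)]))
```

```text
pad (array([ 667.01065056, -185.40513499,  130.96997882]), np.float64(2.091833763552189))
```

View pics/k.png

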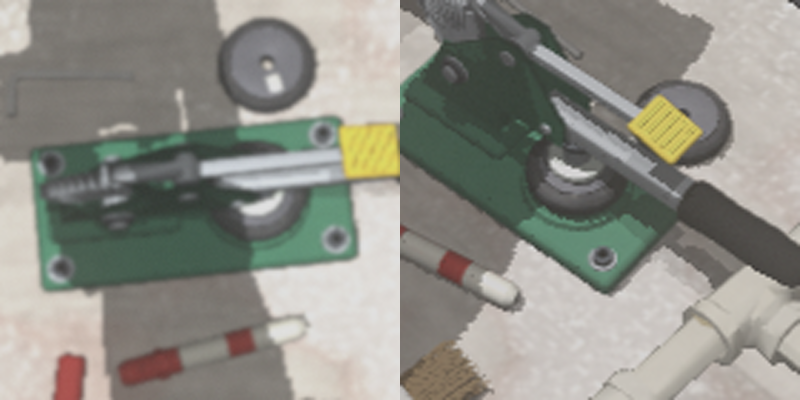

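The second push left the pad height unchanged at 131 mm, so the arm was already fully down. The spare wheel (267,65), hex key (70,80) and marker (215,350) all lie where they were.

```bash
python3 -c "
from workcell import env
print(env.job_done())"
```

```text
the job is handed in; nothing more can be done
None
```

I pressed the thumb lever, pushed the arm down past the teeth to a hard stop, with no creep at 51 N, so the wheel should be fully home (seating inferred, not measured); I then let go, moved clear and handed the job in, with the loose spare wheel, hex key and marker left where they lay.

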